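# Slide the drip plate out over the edge of the riser

### The job

Push the flat rectangular brass drip plate across the wooden riser, without ever lifting or tipping it, until its long edge sticks out about 30 mm past the riser's far edge (the long edge away from the robot), square to that edge, so that the sacristan across the counter can get a hand under it. Leave the candlestick base, the cup and the rubber block undisturbed, and finish with the plate lying still and nothing touching it.

Things in the scene. Friction and masses are not known exactly. Their poses are not given: they have to be found in the camera images.
- riser: Low dark-oak riser fixed to the counter: a board 260 mm (its x) by 440 mm (its y), flat top 50 mm above the counter, no lips. Origin at the centre of its underside, at counter height; x points away from the robot to the far edge (a long edge, 130 mm from the origin), y runs along that edge, z up. Its place and yaw (up to 0.4 rad) vary; it cannot be moved.
- far_edge (a point): Middle of the riser's far long edge, at the height of its top (50 mm above the counter); axes as the riser's.
- plate: Loose flat sheet-brass plate on the riser: 100 mm (its x) by 140 mm (its y), 8 mm thick, faint ring on top; 0.25 to 0.5 kg; friction stops it when not pushed. Origin at the centre of its underside; x roughly to the far edge (starts skewed up to 0.3 rad, 70 to 110 mm short of its goal); z up. Two spread fingertips against its near 140 mm side turn it square to themselves.
- candlestick: Loose round brass candlestick base, 86 mm across the foot, 66 mm tall, standing on the riser to one side of the plate (left or right differs). Origin at the centre of its underside. Leave alone.
- cup: Loose white ceramic cup, 72 mm across the rim, 68 mm tall, standing on the riser on the other side of the plate. Origin at the centre of its underside. Leave alone.
- rubber_block: Loose red rubber cleaning block, 50 (x) by 80 (y) by 30 mm tall, lying on the counter beyond the riser's far edge. Origin at the centre of its underside. Leave alone.

How it is judged (in metres and radians):
At the end, for the whole second after the job is handed in: The plate lies flat and still on the riser, its centre 20 mm inside the far edge, that is, overhanging it by 30 mm (8 mm either way), its long side parallel to the edge within 0.12 rad (7 degrees); the candlestick base, the cup and the rubber block are within 12 mm of where they began (x of plate in the frame of riser between 0.102 and 0.118 m and angle between the y axis of plate and the y axis of riser, either way round below 0.12 rad and height (world z) of plate between 0.047 and 0.053 m and angle between plate's own z axis and vertical below 0.04 rad and linear speed of plate below 0.01 m/s and distance of each of candlestick, cup, rubber_block from where it was at the start of the episode below 0.012 m); the robot touches nothing.
It fails at once if the plate is lifted off the riser (more than 8 mm) (height (world z) of plate above 0.058 m).
It fails at once if the plate is tipped (more than 0.12 rad) or falls off the riser (angle between plate's own z axis and vertical above 0.12 rad or height (world z) of plate below 0.042 m).
It fails at once if the candlestick base is moved (more than 12 mm) or tipped (more than 0.2 rad) (distance of candlestick from where it was at the start of the episode above 0.012 m or angle between candlestick's own z axis and vertical above 0.2 rad).
It fails at once if the cup is moved (more than 12 mm) or tipped (more than 0.2 rad) (distance of cup from where it was at the start of the episode above 0.012 m or angle between cup's own z axis and vertical above 0.2 rad).
It fails at once if the rubber block is moved (more than 12 mm) or tipped (more than 0.2 rad) (distance of rubber_block from where it was at the start of the episode above 0.012 m or angle between rubber_block's own z axis and vertical above 0.2 rad).
It also fails if it takes over 35 s, if anything falls off the work surface, if the arm or the gripper's body presses on something with over 40 N, if the wrist force passes 120 N, or if a joint passes its speed limit or range.

### The arm

A 6-joint arm with a two-finger parallel gripper is mounted at the origin on the work surface. World frame = base frame: x ahead of the robot, y to its left, z up, the work surface at z = 0. Lengths are in mm, angles in rad, forces in N, time in s.
With the tool pointing down it reaches from about 275 to 825 mm from the base axis. Payload 5.2 kg.
Tool frame: the origin (TCP) lies at the very end of the fingers, on their centre line; the grasp point (between the pads) lies 19 mm behind it; z points along the fingers, y is the direction in which the jaws open and shut (so a half turn about z gives the same grasp; the last joint's range is limited). The gripper opens to 93 mm and grips with 3 to 60 N. Pads are 15 mm wide; open, the fingers measure 128 mm over their backs; the gripper's body (75 mm by 188 mm) begins 65 mm behind the grasp point.
Start: joints at [1.101, 0.259, 1.535, -0, 1.348, -0.203], TCP at [144.983, 530.552, 218.653] pointing down, gripper open.
Joint ranges: [-3.14, 3.14], [-0.91, 2.08], [0.19, 2.58], [-1.22, 4.36], [0.22, 2.71], [-3.12, 3.12]. Speed limits (rad/s): [2.57, 2.57, 3.14, 3.14, 3.14, 3.14].

### API

Orientations are given as a 3x3 rotation matrix whose columns are the frame's x, y, z axes.
In Python, from workcell import manip, fingers, inverse_kinematics, monitor, get_image, camera_info gives the robot as it stands. Calls block until the motion is done:
- manip.movep(position, orientation): joint-space move of the TCP to a pose.
- manip.movel(position, attitude=None, velocity=150, contact_N=None): straight line of the TCP; attitude=None keeps the orientation; velocity is the mean speed in mm/s. With contact_N (N) it stops when the force on the tool has changed by that much, and returns True; else False.
- manip.movej(angles): joint-space move.
- fingers.command_gripper(opening, force=None): finger opening in mm; force is the grip in N (None keeps the last); returns when the fingers have stopped.
- manip.pause(seconds).
- inverse_kinematics(position, orientation): joint angles nearest the present ones, or None.
- monitor.sense(): the state.
- get_image(name): name is "scene" or "top"; returns the picture (480x640x3 uint8, blue, green, red); there is no depth.
- camera_info(name): a dict with "intrinsics" (3x3 intrinsics, pixels), "dist_coeffs" ([k1, k2, p1, p2, k3] as OpenCV has them; the pictures are not rectified), "position" and "orientation" of the camera in the world. Camera axes: x right, y up, looking along -z (the intrinsics and any distortion apply to the point x, -y, -z); pixel columns grow to the right and rows downward; lengths in mm; the calibration is good to about 2 mm. A picture is of the moment at which its call begins. camera_info takes no time and is no camera call.
A pose or a line that the arm cannot do raises manip.Unreachable and nothing moves.
- manip.finish_job(): hands the job in, once; it reports no verdict.
The state is a dict: "clock": time; "qpos": joint angles; "dq": joint speeds; "joint_efforts": joint torques, N m; "tcp_pos": TCP position; "ee_rot": TCP orientation; "contact_force": force on the tool from outside, world axes, zero at the start; "moment": the same for the moment, N m; "opening": finger opening in mm.
Only numpy, scipy, OpenCV 4.12 (cv2) and the standard library are available. Lean on these libraries where they do the work, as an engineer would, in place of code of your own. Each camera call takes 0.05 s, during which the arm holds its last target. There are 200 camera calls.

## Working session

There is one attempt and no reset: what is moved stays moved. The work goes in short steps, each a Python script; the robot and the scene stay as the last script left them, time stands still between calls to the robot, and variables do not carry over. Pictures are saved under pics/ and viewed, about 8 in all and at most 12, crops included, and the job is handed in when it is done.

```bash
mkdir -p pics
python3 - <<'E'
from workcell import *
import cv2
for n in("top","scene"):
    cv2.imwrite(f"pics/{n}0.png",get_image(n)); c=camera_info(n); print(n,c)
print(monitor.sense()["clock"])
E
```

```text
top {'intrinsics': array([[619.40999285,   0.        , 330.2410868 ],
       [  0.        , 619.40999285, 237.8197444 ],
       [  0.        ,   0.        ,   1.        ]]), 'dist_coeffs': array([0.02881473, 0.        , 0.        , 0.        , 0.        ]), 'position': array([ 471.81032837,   35.37992141, 1240.96936161]), 'orientation': array([[ 0.01645937,  0.99177917, -0.12689824],
       [-0.99976345,  0.01451995, -0.01619322],
       [-0.01421754,  0.12713475,  0.99178355]])}
scene {'intrinsics': array([[527.13590628,   0.        , 320.65991811],
       [  0.        , 527.13590628, 224.2389806 ],
       [  0.        ,   0.        ,   1.        ]]), 'dist_coeffs': array([-0.01961167,  0.        ,  0.        ,  0.        ,  0.        ]), 'position': array([1.35827557e+03, 1.28095321e+00, 7.14325164e+02]), 'orientation': array([[ 0.09309648, -0.66983616,  0.73664955],
       [ 0.99560719,  0.0700354 , -0.06213985],
       [-0.00996803,  0.73919859,  0.67341375]])}
0.1
```

View pics/top0.png

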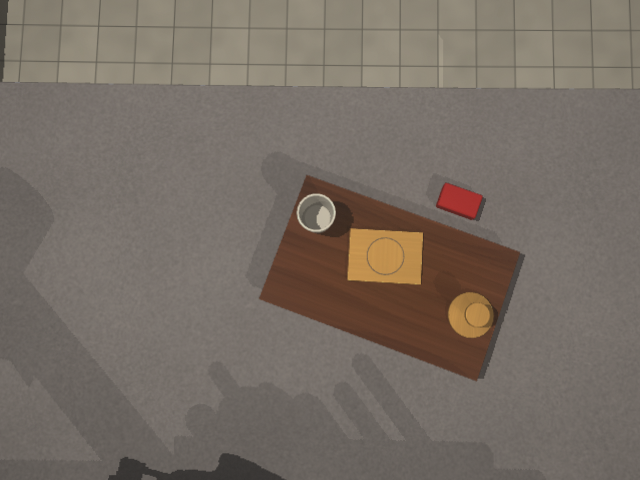

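View pics/scene0.png

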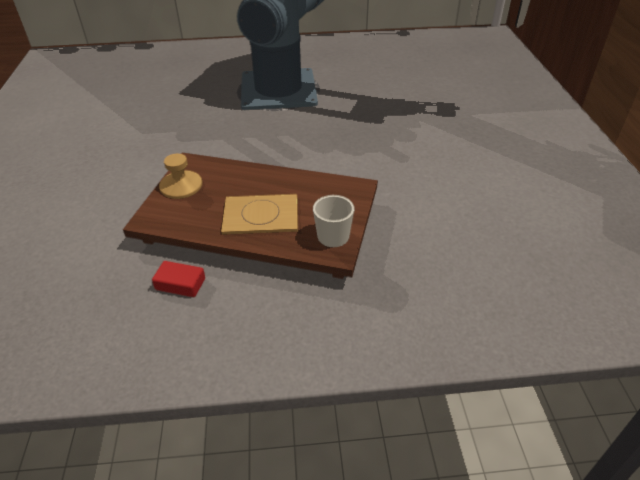

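```bash
cat > h.py <<'E'
from workcell import *
import cv2, numpy as np
def ray(n,px,z):
    c=camera_info(n); u=cv2.undistortPoints(np.float64(px).reshape(-1,1,2),c["intrinsics"],c["dist_coeffs"])[:,0]
    d=np.c_[u[:,0],-u[:,1],-np.ones(len(u))]@c["orientation"].T
    return c["position"]+d*((z-c["position"][2])/d[:,2])[:,None]
def cnts(m):
    c=cv2.findContours(m.astype(np.uint8),cv2.RETR_EXTERNAL,cv2.CHAIN_APPROX_NONE)[0]
    return sorted(c,key=cv2.contourArea,reverse=True)
def masks(im):
    H,S,V=[a.astype(int) for a in cv2.split(cv2.cvtColor(im,cv2.COLOR_BGR2HSV))]
    return dict(gold=(H>12)&(H<28)&(S>110)&(V>120), red=((H<5)|(H>174))&(S>150)&(V>90), brown=(S>90)&(H<28),
                white=(S<40)&(V>165))
def rect(c,z,n="top"):
    p=ray(n,c.reshape(-1,2),z)[:,:2].astype(np.float32); return cv2.minAreaRect(p)
def plate(im,R,o):
    "centre, yaw in riser frame, and sizes"
    g=cnts(masks(im)["gold"])
    c=max(g[:3],key=lambda c:cv2.contourArea(c) if cv2.contourArea(c)>0.5*g[0].size*0 else 0)
    p=((ray("top",c.reshape(-1,2),58)[:,:2]-o)@R).astype(np.float32); return cv2.minAreaRect(p),cv2.boxPoints(cv2.minAreaRect(p))
E
python3 - <<'E'
from h import *
im=cv2.imread("pics/top0.png"); m=masks(im)
b=m["brown"].copy(); b[:150]=0; b[430:]=0
c=cnts(b)[0]; hull=cv2.convexHull(c)
q=cv2.approxPolyDP(hull,12,True).reshape(-1,2); print("quad px",q.tolist(),ray("top",q,50)[:,:2].round(1).tolist())
# fit lines to hull edges, on the z=50 plane
P=ray("top",c.reshape(-1,2),50)[:,:2]; Q=ray("top",q,50)[:,:2]; lines=[]
for i in range(len(Q)):
    a,e=Q[i],Q[(i+1)%len(Q)]; L=np.linalg.norm(e-a); t=(e-a)/L; nrm=np.array([-t[1],t[0]])
    s=(P-a)@t; d=(P-a)@nrm; k=(abs(d)<6)&(s>.1*L)&(s<.9*L)
    vx,vy,x0,y0=cv2.fitLine(P[k].astype(np.float32),cv2.DIST_HUBER,0,.01,.01).ravel(); print("edge",L.round(1),k.sum(),np.arctan2(vy,vx).round(4),a.round(),e.round(),(x0,y0))
print("rect50",rect(c,50))
for g in cnts(m["gold"])[:4]: print("gold",cv2.contourArea(g),cv2.boundingRect(g),rect(g,58))
print("red",rect(cnts(m["red"])[0],30))
for w in cnts(m["white"]&(np.arange(480)[:,None]>150))[:2]: print("white",cv2.contourArea(w),cv2.boundingRect(w),rect(w,118))
E
```

```text
quad px [[306, 176], [519, 253], [476, 380], [259, 298]] [[745.9, 104.5], [600.1, -307.9], [360.0, -222.4], [505.9, 189.5]]
edge 437.4 170 1.2317 [746. 104.] [ 600. -308.] (np.float32(674.47015), np.float32(-103.76661))
edge 254.9 101 -0.3361 [ 600. -308.] [ 360. -222.] (np.float32(462.62265), np.float32(-259.04883))
edge 436.9 173 1.2313 [ 360. -222.] [506. 189.] (np.float32(432.9459), np.float32(-17.168509))
edge 254.6 97 -0.3404 [506. 189.] [746. 104.] (np.float32(622.98755), np.float32(147.3836))
rect50 ((554.0877685546875, -59.61186218261719), (438.814697265625, 258.836669921875), 70.46147918701172)
gold 3750.5 (347, 228, 76, 57) ((589.7235107421875, -50.15693664550781), (140.6732940673828, 101.18910217285156), 87.41608428955078)
gold 1467.0 (448, 292, 43, 46) ((481.4533996582031, -208.8083953857422), (78.03937530517578, 85.00668334960938), 86.37629699707031)
red ((704.2401733398438, -198.3684844970703), (80.60364532470703, 51.734031677246094), 71.7317123413086)
white 222.0 (297, 206, 34, 25) ((651.7806396484375, 85.10552978515625), (44.60944747924805, 60.74928283691406), 0.8014253377914429)
white 31.5 (300, 194, 36, 28) ((677.462646484375, 73.11892700195312), (69.50384521484375, 35.23357391357422), 61.82763671875)
```

```bash
cat >> h.py <<'E'
th=-0.3393; Rr=np.array([[np.cos(th),-np.sin(th)],[np.sin(th),np.cos(th)]]); o=Rr@np.array([542.3,128.0])
ex,ey=Rr[:,0],Rr[:,1]
def W(x,y,z): return np.r_[o+Rr@np.array([x,y]),z]
def att(s): return np.c_[np.r_[s*ex,0],np.r_[-s*ey,0],[0,0,-1]]
def look(name):
    im=get_image("top"); cv2.imwrite(f"pics/{name}.png",im); g=cnts(masks(im)["gold"])
    for c in g[:2]:
        p=((ray("top",c.reshape(-1,2),58)[:,:2]-o)@Rr).astype(np.float32); r=cv2.minAreaRect(p); print("gold",cv2.contourArea(c),np.round(r[0],1),np.round(r[1],1),round(r[2],2))
    r=cnts(masks(im)["red"])[0]; print("red",(rect(r,30)[0]-o)@Rr)
    s=monitor.sense(); print("clock",s["clock"],"F",s["contact_force"].round(2) if hasattr(s["contact_force"],"round") else s["contact_force"])
E
python3 - <<'E'
from h import *
print((ray("top",[[317,213]],118)[0,:2]-o)@Rr, W(110,21,50))
S=None
for s in(1,-1):
    q=[inverse_kinematics(W(x,14,z),att(s)) for x,z in((-72,200),(-72,52.5),(55,52.5))]
    print(s,[None if a is None else np.round(a,2) for a in q])
    if S is None and all(a is not None for a in q) and abs(q[0][5])<2.6: S=s
look("t0b")
manip.movep(W(-72,14,200),att(S)); manip.movel(W(-72,14,70)); manip.movel(W(-72,14,52.5),velocity=40,contact_N=5)
s=monitor.sense(); print(S,s["tcp_pos"],s["contact_force"])
manip.movel(W(20,14,52.5),velocity=40); s=monitor.sense(); print(s["tcp_pos"],s["contact_force"])
look("t1"); cv2.imwrite("pics/s1.png",get_image("scene"))
E
```

```text
[ 54.89905101 166.35322615] [664.70222644 -76.59791229  50.        ]
1 [array([-0.27,  0.17,  1.7 , -0.  ,  1.27,  1.64]), array([-0.27,  0.34,  1.89, -0.  ,  0.92,  1.64]), array([-0.29,  0.52,  1.58, -0.  ,  1.04,  1.62])]
-1 [array([-0.27,  0.17,  1.7 , -0.  ,  1.27, -1.51]), array([-0.27,  0.34,  1.89, -0.  ,  0.92, -1.51]), array([-0.29,  0.52,  1.58, -0.  ,  1.04, -1.52])]
gold 3750.5 [30.5 21. ] [101.2 140.7] 16.86
gold 1464.5 [ -18.8 -164.7] [85. 78.] 15.82
red [187.80604593 -80.36695418]
clock 0.15 F [-0.22  0.75 -0.04]
1 [490.63604509 -22.59011412  52.29783127] [-0.89733746 -0.24196649 -0.3648306 ]
[577.53115339 -53.30692747  52.48972573] [-1.09648296 -0.96811679 -1.50110185]
gold 581.5 [ -13.  -181.1] [80.8 45. ] 18.41
gold 0.0 [ -44.9 -178.1] [0. 0.] 0.0
red [187.52188062 -80.37294544]
clock 6.575 F [-0.98  0.73 -1.32]
```

View pics/s1.png

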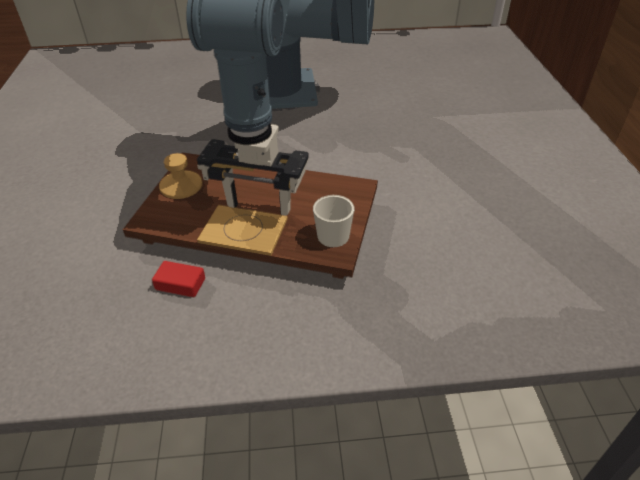

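The scene view shows the plate flat and now square, with both fingers behind it (plate corners near (212,208), (200,243), (270,250), (287,215)). The candlestick, cup and block look unmoved. I'll push on, stop short of the goal, and then measure.

Run:
```python
from h import *
manip.movel(W(44,14,52.5),velocity=35)
manip.pause(.2); print((monitor.sense()["tcp_pos"][:2]-o)@Rr)
manip.movel(W(-40,14,52.5)); manip.movel(W(-40,14,180),velocity=250); manip.movel(W(-140,14,220),velocity=250)
look("t2"); cv2.imwrite("pics/s2.png",get_image("scene"))
g=cnts(masks(cv2.imread("pics/s2.png"))["gold"])[0]
p=((ray("scene",g.reshape(-1,2),58)[:,:2]-o)@Rr).astype(np.float32); print("scene",cv2.minAreaRect(p))
```

```text
[44.33956993 14.01297787]
gold 3662.5 [104.    4.3] [100.9 140.7] 0.02
gold 1000.5 [  -8.1 -161.6] [61.9 79.6] 20.49
red [187.86469334 -80.36513821]
clock 9.6583 F [ 0.21 -0.47 -0.34]
scene ((106.7777099609375, 6.464057922363281), (143.33706665039062, 102.75212860107422), 89.78142547607422)
```

View pics/t2.png

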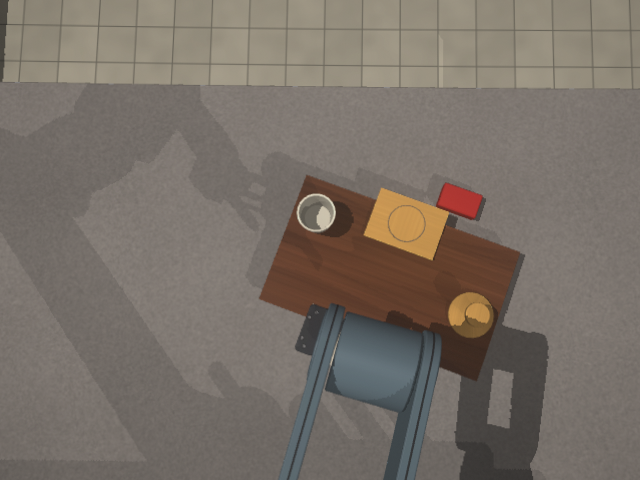

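The top view shows the plate lying parallel to the far edge, with its centre at (407,223) and overhanging by about 24 mm. The cup, candlestick and block have not moved. One final push of about 6 mm remains.

Run:
```python
from h import *
manip.movel(W(-40,14,180),velocity=250); manip.movel(W(-40,14,70)); manip.movel(W(-40,8,52.5),velocity=60)
manip.movel(W(35,8,52.5),velocity=80); manip.movel(W(50,8,52.5),velocity=20)
manip.pause(.2); print((monitor.sense()["tcp_pos"][:2]-o)@Rr)
manip.movel(W(-40,8,52.5)); manip.movel(W(-40,8,180),velocity=250); manip.movel(W(-160,14,230),velocity=250)
look("t3")
im=cv2.imread("pics/t3.png"); a=cv2.imread("pics/top0.png")
# measure overhang directly: far edge of riser re-fitted either side of the plate
b=masks(im)["brown"]; P=((ray("top",np.argwhere(b)[:,::-1].astype(float),50)[:,:2]-o)@Rr)
for lo,hi in((-190,-100),(-100,-70),(85,120)):
    k=(P[:,1]>lo)&(P[:,1]<hi)&(P[:,0]<145); y=P[k]; bins=np.floor(y[:,1]/3); print(lo,hi,np.median([y[bins==t,0].max() for t in np.unique(bins)]))
for n,(x0,y0,x1,y1) in dict(cup=(295,190,340,236),stick=(445,288,498,320),block=(432,178,488,222)).items():
    print(n,"shift px",cv2.phaseCorrelate(cv2.cvtColor(a,6)[y0:y1,x0:x1].astype(np.float32),cv2.cvtColor(im,6)[y0:y1,x0:x1].astype(np.float32)))
```

```text
[48.66943493  8.01481948]
gold 3657.0 [107.8   4.2] [140.7 100.8] 89.96
gold 1367.0 [ -17.5 -164.8] [82.3 78.8] 18.41
red [187.50100711 -80.67562183]
clock 15.95 F [-0.7  -0.75 -0.55]
-190 -100 128.36712718347175
-100 -70 128.8673509123328
85 120 128.7288712137256
cup shift px ((0.4329495786423969, -0.04394934715682197), 0.9755245805338577)
stick shift px ((0.03567553828704817, -0.02276180494008173), 1.003220714352749)
block shift px ((-0.12192363744594914, 0.43408903994216885), 0.5368768008550008)
```

View pics/t3.png

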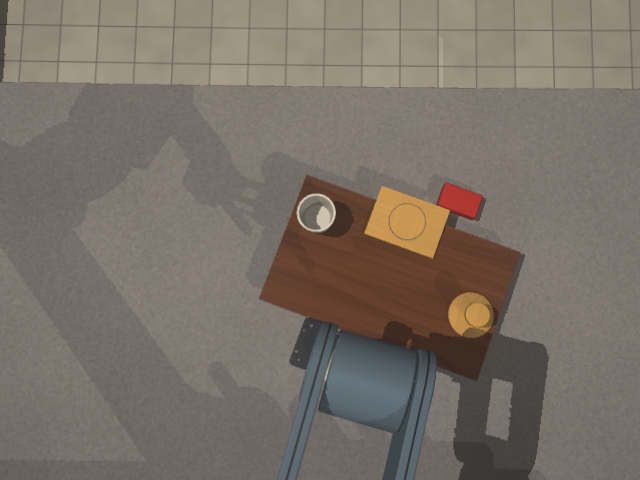

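```bash
python3 -c "
from workcell import *
manip.pause(.3); manip.finish_job(); print(monitor.sense()['clock'])"
```

```text
the job is handed in; nothing more can be done
the job is handed in; nothing more can be done
```

I pushed the plate across the riser with both spread fingertips in two passes, then backed the arm off and handed the job in, just after 16 s of the 35 s allowed.

**Plate:** In the last top view, its centre is at about x = 107.8 mm in the riser frame (goal 102 to 118). That is an overhang of about 28 mm, parallel to the far edge to within about 0.01 rad. The far edge, measured again in that picture, agreed with my riser frame to about 1.5 mm. The plate looked flat in the pictures; I did not measure its height or speed.

**Other objects:** The cup, candlestick base and rubber block shifted by less than 0.5 px in the pictures (under 1 mm). The match for the block was weak, but its measured centre moved by only about 0.4 mm.

**Disagreements:**
- The last push ended about 1.3 mm short of the commanded point, which was still within tolerance, so I left it.
- After the first pass, the scene camera put the plate 2.7 mm further out than the top camera did. Its outline there also includes the plate's front face, so I went by the top view.

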